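# Fit the weighing board in the packing scale's control box and lever it home

## Robot

A 6-joint arm with a two-finger parallel gripper is mounted at the origin on a cart in front of the work surface, level with it; the furniture and walls round the work are solid. World frame = base frame: x ahead of the robot, y to its left, z up, the work surface at z = 0. Lengths are in m, angles in rad, forces in N, time in s.
With the tool pointing down it reaches from about 0.325 to 1 m from the base axis. Payload 5.1 kg.
Tool frame: the origin (TCP) lies between the finger pads; the fingertips stand ctrl.tips_ahead ahead of it and the grasp point (between the pads) lies 11 mm behind it (ctrl.tips_ahead is the distance from the TCP to the fingertips, in m); x points along the fingers, y is the direction in which the jaws open and shut, and the axes are right-handed (so a half turn about x gives the same grasp; the last joint's range is limited). The gripper opens to 85 mm and grips with 20 to 120 N. Pads are 22 mm wide; open, the fingers measure 114 mm over their backs; the gripper's body (76 mm by 85 mm) begins 54 mm behind the grasp point. The pads swing forward as they close: fully open they stand 13 mm farther back than shut.
Start: joints at [-1.318, 0.124, 1.65, -0, 1.367, -0.083], TCP at [0.214, -0.614, 0.239] pointing down, gripper open.
Joint ranges: [-2.61, 2.61], [-1.02, 2.33], [0.03, 2.71], [-1.35, 4.49], [0.32, 2.68], [-2.91, 2.91]. Speed limits (rad/s): [2.57, 2.57, 3.14, 3.14, 3.14, 3.14].

## Interface

Orientations are given as a unit quaternion [x, y, z, w].
In Python, from plant import ctrl, effector, vision gives the robot as it stands. Calls block until the motion is done:
- ctrl.movep(position, orientation): joint-space move of the TCP to a pose.
- ctrl.movel(position, ori=None, vel=0.15, until_force=None): straight line of the TCP; ori=None keeps the orientation; vel is the mean speed in m/s. With until_force (N) it stops when the force on the tool has changed by that much, and returns True; else False.
- ctrl.set_joints(angles): joint-space move.
- effector.grip(opening, grasp_force=None): finger opening in m; grasp_force is the grip in N (None keeps the last); returns when the fingers have stopped.
- ctrl.sleep(seconds).
- ctrl.solve_ik(position, orientation): joint angles nearest the present ones, or None.
- ctrl.state(): the state.
- vision.read_camera(name): name is "scene" or "side" or "wrist"; returns (picture, depth): 400x640x3 uint8, red, green, blue; 400x640 float32, m along the optical axis (not along the pixel's ray), 0 where there is no reading.
- vision.camera_info(name): a dict with "fx", "fy", "cx", "cy" (pixels), "world_from_camera" (4x4, takes a point from camera to world coordinates). Camera axes: x right, y down, z forward; pixel columns grow to the right and rows downward; lengths in m; the calibration is good to about 2 mm. A picture is of the moment at which its call begins: read the wrist's pose just before it. camera_info takes no time and is no camera call; for the wrist camera it gives the pose at the moment of the call.
A pose or a line that the arm cannot do raises ctrl.PlanningError and nothing moves.
- ctrl.finish_job(): hands the job in, once; it reports no verdict.
The state is a dict: "time": time; "q": joint angles; "joint_vel": joint speeds; "tau": joint torques, N m; "ee_pos": TCP position; "tool_rot": TCP orientation; "wrist_force": force on the tool from outside, world axes, zero at the start; "ft_torque": the same for the moment, N m; "finger_gap": finger opening in m.
Only numpy, scipy, OpenCV 4.12 (cv2) and the standard library are available. Lean on these libraries where they do the work, as an engineer would, in place of code of your own. Each camera call takes 0.05 s, during which the arm holds its last target.

## Task

The packing scale's control box stands open on the work board with its lid off, ready for its weighing board, which lies beside it. Take the board by its pull grip, feel its two side edges into the card guides and slide it in until it meets the sprung contacts, keeping both ejector levers swung open. Then let go and swing both levers in, flat along the board's front panel, so that their claws draw it fully home; be gentle throughout, do not force or ram anything, and leave the things around it where they are.

Things in the scene. Friction and masses are not known exactly. Their poses are not given: they have to be found in the camera images.
- scale_box: Control box of the packing scale, fixed: grey open-topped steel case, 154 long (x) x 144 wide (y) x 48 mm high, front (-x side) open. +x = the way the board slides in, +y = left, +z up. Origin: underside (z = 0), middle of the width, 4 mm behind the front edges of the side walls. Inside, the card cage: two aluminium cheeks 45 mm high, each with a grey groove for one edge of the board.
- guide_mouth (a point): Middle of the box's width at the grooves' mouths, level with the ledges that carry the board (18 mm up). Axes as the box's. The cage (grooves, lugs, contacts) is clamped in slots and sits up to 9 mm left or right (y) of this middle, by an amount not given: find it by feel or by looking. About its own middle: grooves 102.4 mm apart (board 100), 6.5 mm high (board 5), 90 mm long; mouths ramped 3 mm in z, 1 mm in y.
- lug_line (a point): Middle of the box's width, 15.7 mm in front of the mouths, 18 mm up: the line of the two lugs, blocks 6 mm thick (x) on the cheeks' front ends, 45 mm high, inner faces 110 mm apart about the cage's middle. The levers' claws hook behind them. A board carried too far left strikes the left lug or groove end with its left front corner, so the push back twists it; too far right, the right one.
- home_point (a point): Where the board's origin lies when the board is fully home (45 mm in from the mouths, 18 mm up; within 1 mm in x), were the cage in the box's middle; in truth up to 9 mm left or right of this point. The plug meets the sprung contacts 3.5 mm before.
- board: Weighing board, loose, about 0.25 kg: flat, 100 wide (y) x 88 long (x) x 5 mm thick, square front corners at x = +45 mm; plug on the leading edge to x = +50 mm; at the other end an upright aluminium front panel (x = -53 to -45, y = -40 to 40, 27 mm high), and a black pull grip on two posts behind it. Origin: underside, middle. +x = leading edge, +y = left, +z up. Parts between panel and plug are under 14 mm high.
- board_grip (a point): Centre of the pull grip: a black bar 12 (x) x 44 (y) x 22 mm high (z) on two 32 mm posts just behind the front panel, to be pinched across its 12 mm from above. It lies at (-30, 0, 47) mm in the board's frame; axes as the board's. The board's centre of mass is about 7 mm ahead (+x) of it.
- lever_left_pivot (a point): Pivot (vertical axis) of the left ejector lever, on the board at (-58, 45, 20) mm in its frame; axes as the board's. The lever's arm is a grey bar 6 mm thick and 11 mm high whose end is 37 mm from the pivot; on the other side of the pivot a claw 17 mm long.
- lever_right_pivot (a point): Pivot of the right ejector lever, at (-58, -45, 20) mm in the board's frame; the mirror image of the left.
- lever_left (a joint): Left lever, rad: 0 = home, arm flat along the panel's front, pointing at the board's middle (-y); 1.25 = wide open, arm turned 1.25 rad from there towards -x (away from the panel). Close it by pushing the arm's outer side inward, then forward (+x). Stiff (0.12 N m), stays where left. Claw passes the lug when over 0.95; closing draws the board in: 4 to 10 N at 30 mm from the pivot.
- lever_right (a joint): Right lever, rad: 0 = home (arm along the panel, pointing to +y), 1.25 = wide open towards -x; the mirror image of the left, and just as stiff.
- contact_left (a joint): How far the left sprung contact block at the back of the cage is pushed in by the board's plug, m: 0 = untouched, about 0.0035 = board home on that side, 0.005 = hard stop. 1 N at first touch, 1 N more per mm. The springs push the board out again unless the levers hold it.
- contact_right (a joint): The same for the right contact block.
- tally_counter: Bystander: round white hand counter with a ring, 52x68x25 mm, on the work board. Leave alone. Origin: under its middle.
- label_roll: Bystander: white roll of labels standing on end, 64 mm across, 40 mm high, between the box and a fixed turntable 90 mm high. Leave alone. Origin: under its middle.
- marker: Bystander: pen with a black cap lying on the work board, 135 mm long. Leave alone. To its right stands a big tilted clay pot, fixed, 0.3 m tall, about (0.52, -0.34) and 0.1 m in radius: keep the arm clear of it. Origin: under its middle.
- slip_jar: Bystander: pale jar with a black lid, 61 mm across, 78 mm high. Leave alone. Origin: under its middle.

How it is judged:
On the way:
1. the board is in both guides and touches both contact blocks, with both levers still open (value of joint each of contact_left, contact_right above 0.0002 m and value of joint each of lever_left, lever_right above 0.7 rad), for 0.1 s.
At the end, for the whole second after the job is handed in: Both levers swung in to within 0.1 rad of the panel, both contact blocks pushed in by at least 2.5 mm, the board level in the two grooves (origin 15 to 22 mm above the work surface, within 0.04 rad of the box's direction) and at rest (value of joint each of lever_left, lever_right below 0.1 rad and value of joint each of contact_left, contact_right above 0.0025 m and z of board in the frame of scale_box between 0.015 and 0.022 m and angle between the x axis of board and the x axis of scale_box, either way round below 0.04 rad and angle between board's own z axis and vertical below 0.05 rad and linear speed of board below 0.01 m/s); the robot touches nothing.
It fails at once if the board or its levers pressed against the control box with more than 50 N (contact force between board and scale_box above 50 N).
It fails at once if a thing around the work moved by more than 20 mm (distance of any of tally_counter, label_roll, marker, slip_jar from where it was at the start of the episode above 0.02 m).
It also fails if it takes over 72 s, if anything falls off the work surface, if the arm or the gripper's body presses on something with over 40 N, if the wrist force passes 120 N, or if a joint passes its speed limit or range.

## Working session

There is one attempt and no reset: what is moved stays moved. The work goes in short steps, each a Python script; the robot and the scene stay as the last script left them, time stands still between calls to the robot, and variables do not carry over. Pictures are saved under pics/ and viewed, and the job is handed in when it is done.

```bash
ls; mkdir -p pics; python3 - <<'E'
from plant import ctrl, effector, vision
import cv2, numpy as np
s=ctrl.state(); print(s, ctrl.tips_ahead)
for n in ("scene","side","wrist"):
    im,d=vision.read_camera(n); i=vision.camera_info(n)
    cv2.imwrite(f"pics/{n}0.png",im[:,:,::-1]); np.savez(f"pics/{n}0.npz",im=im,d=d,K=[i[k] for k in("fx","fy","cx","cy")],T=i["world_from_camera"])
    print(n,[i[k] for k in("fx","fy","cx","cy")],np.round(i["world_from_camera"],3).tolist())
E
```

```text
pics
{'time': 0.0, 'q': array([-1.31758661e+00,  1.24513318e-01,  1.65168574e+00, -2.71014458e-05,
        1.36748986e+00, -8.26031003e-02]), 'joint_vel': array([-0.00062867,  0.00071611,  0.00073215,  0.00082502, -0.00083397,
        0.00020187]), 'tau': array([-4.45764017e-04, -4.23615754e+01, -3.65450442e+01,  5.16532481e-06,
        6.95995390e-03,  2.34829670e-06]), 'ee_pos': array([ 0.21401267, -0.6131253 ,  0.23804074]), 'tool_rot': array([-0.6970894 , -0.11891017,  0.69723439, -0.11743488]), 'wrist_force': array([-0.02228412,  0.12155713, -0.11099588]), 'ft_torque': array([ 0.01623989, -0.01569493,  0.0472453 ]), 'finger_gap': 0.08531656779513708} 0.008
scene [381.26523298532544, 381.26523298532544, 316.5955260024573, 200.38839489932937] [[-0.805, -0.401, 0.437, 0.118], [-0.593, 0.531, -0.606, 0.653], [0.011, -0.747, -0.665, 0.676], [0.0, 0.0, 0.0, 1.0]]
side [370.5827807689472, 370.5827807689472, 321.06030488906, 197.27811809482256] [[-0.912, -0.273, 0.307, 0.212], [-0.411, 0.614, -0.674, 0.795], [-0.005, -0.74, -0.672, 0.735], [0.0, 0.0, 0.0, 1.0]]
wrist [286.92530562151256, 286.92530562151256, 319.4353669737895, 198.86326494627636] [[0.33, -0.904, -0.271, 0.283], [-0.944, -0.317, -0.094, -0.589], [-0.001, 0.287, -0.958, 0.374], [0.0, 0.0, 0.0, 1.0]]
```

View pics/scene0.png

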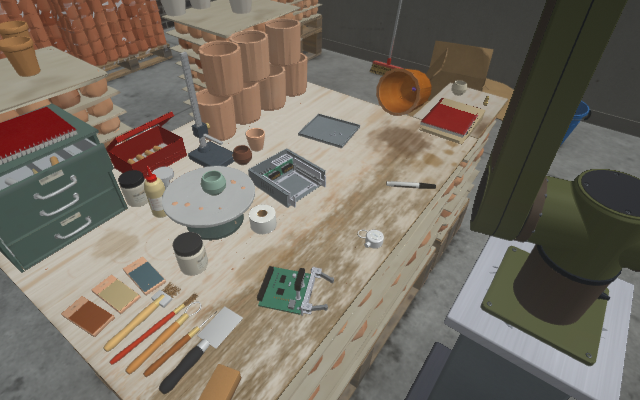

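View pics/side0.png

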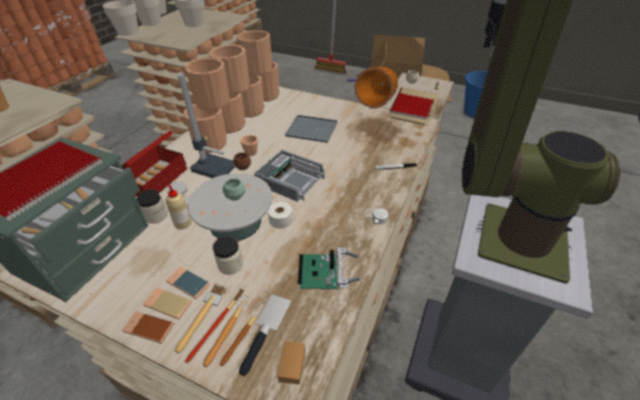

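View pics/wrist0.png

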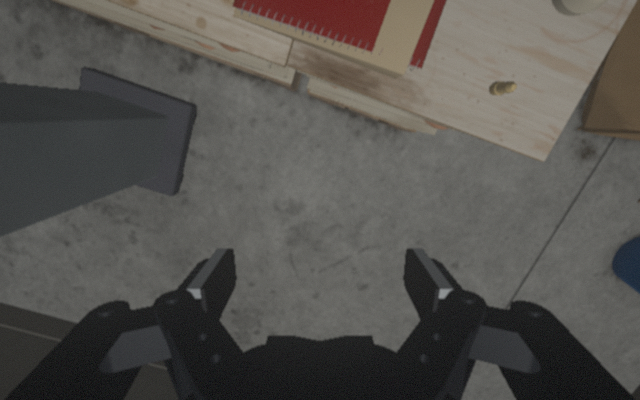

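Both views show the board at scene (288,288), its grip and levers toward the robot, and the box at about (288,178). I'll deproject a few points next.

```bash
cat > h.py <<'E'
import numpy as np, cv2
def load(n):
    z=np.load(n); return z['im'],z['d'],z['K'],z['T']
def pt(n,u,v,z=None):
    im,d,K,T=load(n)
    r=np.array([(u-K[2])/K[0],(v-K[3])/K[1],1.])
    if z is None:
        dd=np.median([x for x in d[int(v)-1:int(v)+2,int(u)-1:int(u)+2].ravel() if x>0]); p=r*dd
    else:
        R=T[:3,:3]; p=r*(z-T[2,3])/(R[2]@r)
    return T[:3,:3]@p+T[:3,3]
def save(name):
    from plant import vision
    i=vision.camera_info(name.split('_')[0]); im,d=vision.read_camera(name.split('_')[0])
    cv2.imwrite(f"pics/{name}.png",im[:,:,::-1]); np.savez(f"pics/{name}.npz",im=im,d=d,K=[i[k] for k in("fx","fy","cx","cy")],T=i["world_from_camera"])
def crop(name,u0,v0,u1,v1,s,out):
    im=cv2.imread(f"pics/{name}.png")[v0:v1,u0:u1]
    cv2.imwrite(f"pics/{out}.png",cv2.resize(im,None,fx=s,fy=s,interpolation=cv2.INTER_CUBIC))
def proj(n,P):
    im,d,K,T=load(n); p=T[:3,:3].T@(np.array(P)-T[:3,3]); return K[0]*p[0]/p[2]+K[2],K[1]*p[1]/p[2]+K[3]
E
python3 - <<'E'
from h import *
for u,v in [(285,290),(263,285),(308,290),(264,218),(189,250),(288,180),(375,238),(410,184),(250,182),(325,182)]: print(u,v,pt('pics/scene0.npz',u,v).round(3))
crop('scene0',230,130,350,330,3,'c1')
im=cv2.imread('pics/scene0.png')
cv2.imwrite('pics/c2.png',np.hstack([cv2.resize(im[250:325,245:345],None,fx=4,fy=4,interpolation=2),cv2.resize(im[140:215,240:340],None,fx=4,fy=4,interpolation=2)]))
E
```

```text
285 290 [0.444 0.308 0.006]
263 285 [0.483 0.332 0.017]
308 290 [0.395 0.292 0.028]
264 218 [0.597 0.2   0.04 ]
189 250 [0.628 0.388 0.078]
288 180 [0.672 0.022 0.007]
375 238 [0.359 0.084 0.025]
410 184 [ 0.387 -0.16   0.015]
250 182 [0.67  0.164 0.092]
325 182 [ 0.572 -0.016  0.024]
```

View pics/c2.png

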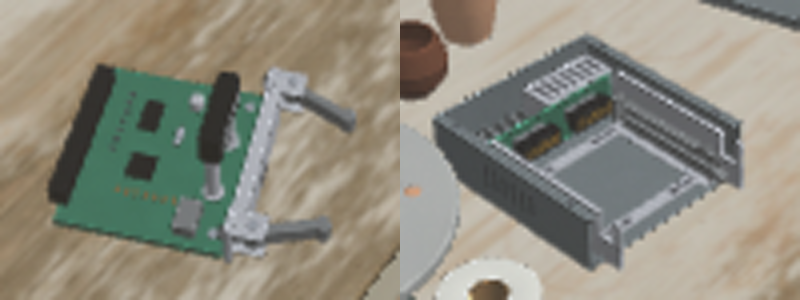

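The left crop shows the board with its panel and open levers toward the robot. The right crop shows the box with its mouth toward the robot. Next I'll look at both from above with the wrist camera.

```bash
cat >> h.py <<'E'
from scipy.spatial.transform import Rotation as Rn
def ori(yaw, flip=False):
    "tool x down, tool y = (cos yaw, sin yaw)"
    if flip: yaw+=np.pi
    x=np.array([0,0,-1.]); y=np.array([np.cos(yaw),np.sin(yaw),0]); return Rn.from_matrix(np.c_[x,y,np.cross(x,y)]).as_quat()
E
python3 - <<'E'
from h import *
from plant import ctrl
s=ctrl.state(); R=Rn.from_quat(s['tool_rot']).as_matrix(); print(R.round(3))
_,_,K,T=load('pics/wrist0.npz'); print((R.T@(T[:3,3]-s['ee_pos'])).round(4)); print((R.T@T[:3,:3]).round(3))
for p in ([.41,.30],[.55,.02]):
  for yaw in (0,np.pi/2):
   for f in (0,1):
    q=ctrl.solve_ik([*p,.25],ori(yaw,f)); print(p,yaw,f,None if q is None else np.round(q,2))
E
```

```text
[[-0.     0.33  -0.944]
 [ 0.002 -0.944 -0.33 ]
 [-1.    -0.002 -0.   ]]
[-0.1353 -0.0003 -0.0728]
[[-0.    -0.287  0.958]
 [ 1.     0.     0.001]
 [-0.001  0.958  0.287]]
[0.41, 0.3] 0 0 [ 0.53 -0.2   1.95 -0.    1.4   0.53]
[0.41, 0.3] 0 1 [ 0.53 -0.2   1.95 -0.    1.4  -2.62]
[0.41, 0.3] 1.5707963267948966 0 [ 0.53 -0.2   1.95 -0.    1.4  -1.04]
[0.41, 0.3] 1.5707963267948966 1 [ 0.53 -0.2   1.95 -0.    1.4   2.1 ]
[0.55, 0.02] 0 0 [-0.06 -0.1   1.86 -0.    1.38 -0.06]
[0.55, 0.02] 0 1 None
[0.55, 0.02] 1.5707963267948966 0 [-0.06 -0.1   1.86 -0.    1.38 -1.63]
[0.55, 0.02] 1.5707963267948966 1 [-0.06 -0.1   1.86 -0.    1.38  1.51]
```

```bash
python3 - <<'E'
from h import *
from plant import ctrl
s=ctrl.state(); a=np.arctan2(-.614,.214)
ctrl.movep([.4*np.cos(a),.4*np.sin(a),.38],s['tool_rot'])
q=ctrl.solve_ik([.4,0.0,.38],ori(0)); print(np.round(q,2))
ctrl.set_joints(q)
ctrl.movep([.56,.05,.32],ori(0)); ctrl.sleep(.2); save('wrist_box')
ctrl.movep([.43,.33,.27],ori(0)); ctrl.sleep(.2); save('wrist_board')
print(ctrl.state()['time'])
E
```

```text
[-0.13 -0.5   1.96 -0.    1.68 -0.13]
5.3833
```

View pics/wrist_box.png

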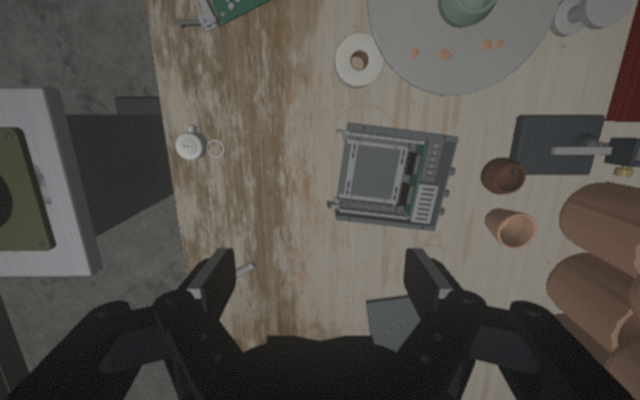

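View pics/wrist_board.png

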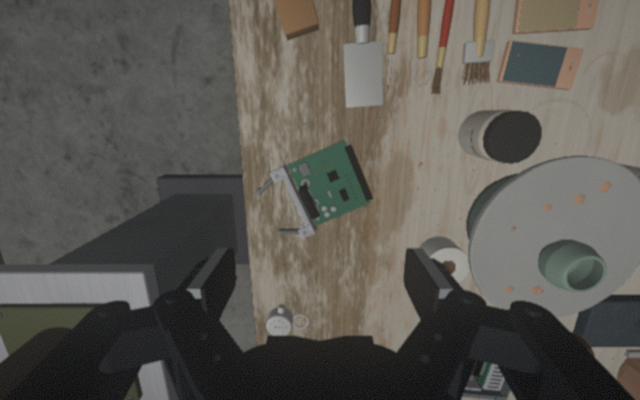

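```bash
python3 - <<'E'
from h import *
crop('wrist_box',310,105,470,245,5,'cb'); crop('wrist_board',245,130,385,245,5.7,'cd')
E
```

```text
(no output)
```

View pics/cb.png

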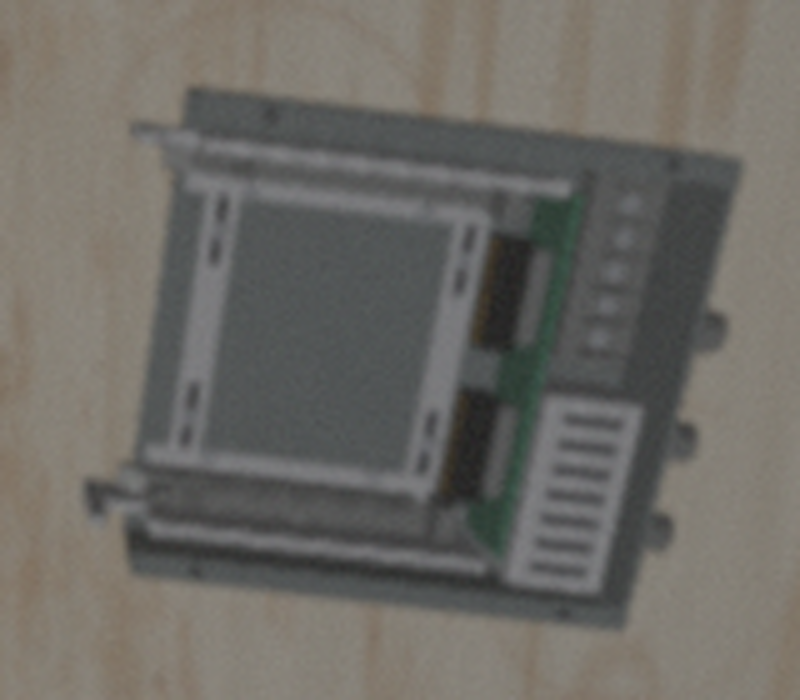

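View pics/cd.png

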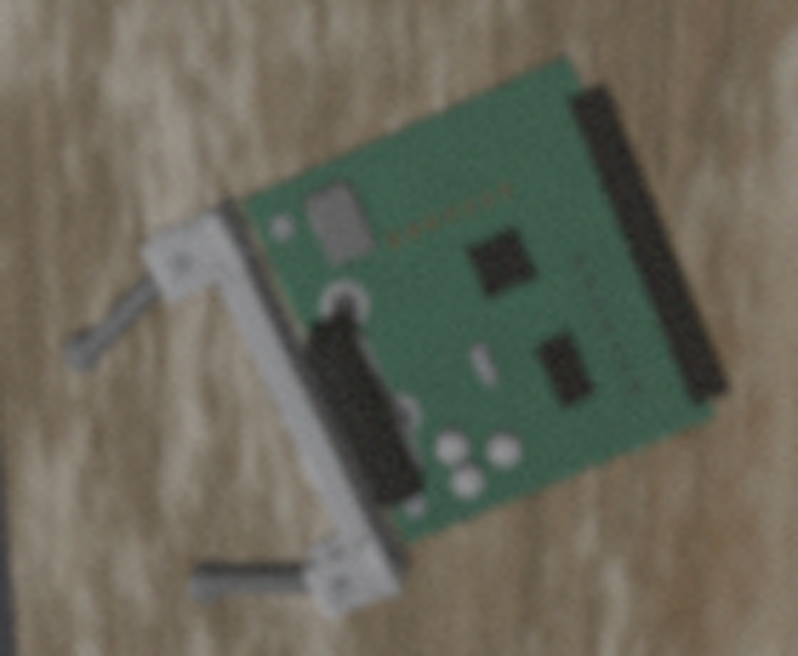

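The box crop shows the rim corners at about (188,88), (742,160), (625,630) and (132,572), with lugs near (140,130) and (100,495). The board crop shows its front corners at (566,55) and (717,415), plus the pivots and grip. Now I'll fit both poses.

```bash
cat > fit.py <<'E'
from h import *
from scipy.optimize import least_squares
def fit(n,M,uv,x0,z=0.):
    M=np.array(M)/1000.; uv=np.array(uv)
    def W(p): 
        c,s=np.cos(p[2]),np.sin(p[2]); return np.c_[p[0]+c*M[:,0]-s*M[:,1],p[1]+s*M[:,0]+c*M[:,1],M[:,2]+z]
    f=lambda p:(np.array([proj(n,P) for P in W(p)])-uv).ravel()
    r=least_squares(f,x0,loss='soft_l1'); print(r.x.round(4)); print(f(r.x).reshape(-1,2).round(1).tolist()); return r.x
E
python3 - <<'E'
from fit import *
n='pics/wrist_board.npz'
C=lambda l:[(245+u/5.7,130+v/5.7) for u,v in l]
fit(n,[[45,50,5],[45,-50,5],[-36,-22,58],[-24,-22,58],[-58,45,27],[-58,-45,27],[50,40,5]],C([(566,55),(717,415),(380,505),(425,490),(181,262),(340,583),(605,88)]),[.42,.3,.3])
fit(n,[[45,50,5],[45,-50,5],[-36,-22,58],[-24,-22,58]],C([(566,55),(717,415),(380,505),(425,490)]),[.42,.3,.3])
n='pics/wrist_box.npz'
C=lambda l:[(310+u/5,105+v/5) for u,v in l]
b=fit(n,[[-4,72,48],[150,72,48],[150,-72,48],[-4,-72,48]],C([(188,88),(742,160),(625,630),(132,572)]),[.6,.05,-.1])
for u,v,z in [(140,128,.045),(188,140,.045),(100,490,.045),(95,512,.045),(575,188,.045),(495,570,.045),(150,530,.045),(160,450,.018),(190,185,.018),(490,212,.018),(430,490,.018),(475,295,.02),(445,445,.02)]:
    w=pt(n,310+u/5,105+v/5,z); c,s=np.cos(b[2]),np.sin(b[2]); d=w[:2]-b[:2]; wd=pt(n,310+u/5,105+v/5)
    print((u,v),'box mm',np.round([1000*(c*d[0]+s*d[1]),1000*(-s*d[0]+c*d[1])],1),'depth z',wd[2].round(3))
E
```

```text
[0.4443 0.3038 0.413 ]
[[0.5, -0.4], [-0.1, 0.1], [-0.2, 1.7], [0.3, 0.9], [-0.1, -0.4], [-0.1, -0.1], [-0.3, -0.9]]
[0.4442 0.3046 0.4087]
[[0.6, -0.9], [-0.3, -0.3], [-0.5, 1.1], [0.2, 0.2]]
[ 0.5972  0.0371 -0.1165]
[[1.9, 0.4], [-0.0, -0.9], [-0.4, -0.2], [-0.7, 0.6]]
(140, 128) box mm [-18.1  59.8] depth z 0.029
(188, 140) box mm [-4.3 58.1] depth z 0.026
(100, 490) box mm [-15.8 -46.9] depth z 0.024
(95, 512) box mm [-16.4 -54. ] depth z 0.044
(575, 188) box mm [106.7  57.7] depth z 0.009
(495, 570) box mm [107.8 -58.5] depth z 0.017
(150, 530) box mm [  0.9 -57.8] depth z 0.017
(160, 450) box mm [  3.6 -39.8] depth z 0.008
(190, 185) box mm [ 1.1 43.6] depth z 0.008
(490, 212) box mm [92.7 46.2] depth z 0.019
(430, 490) box mm [ 91.6 -43.1] depth z 0.012
(475, 295) box mm [92.7 20.9] depth z 0.022
(445, 445) box mm [ 92.9 -27.2] depth z 0.025
```

```bash
python3 - <<'E'
from h import *
from plant import ctrl
ctrl.movep([.605,.03,.13],ori(np.pi/2-.1165)); ctrl.sleep(.15); save('wrist_box2')
print(ctrl.state()['time'])
E
```

```text
7.3667
```

View pics/wrist_box2.png

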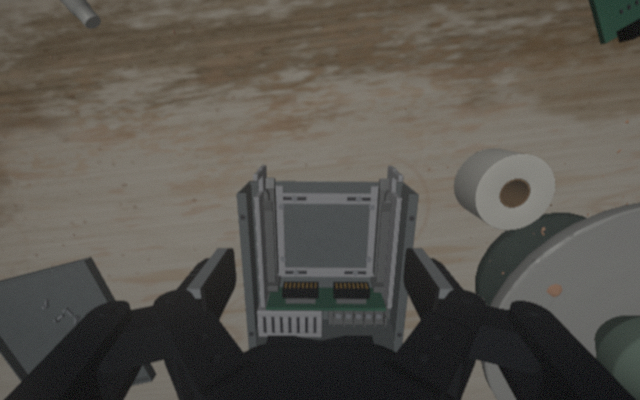

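```bash
python3 - <<'E'
from h import *
crop('wrist_box2',225,150,430,310,3.9,'ce')
E
```

```text
(no output)
```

View pics/ce.png

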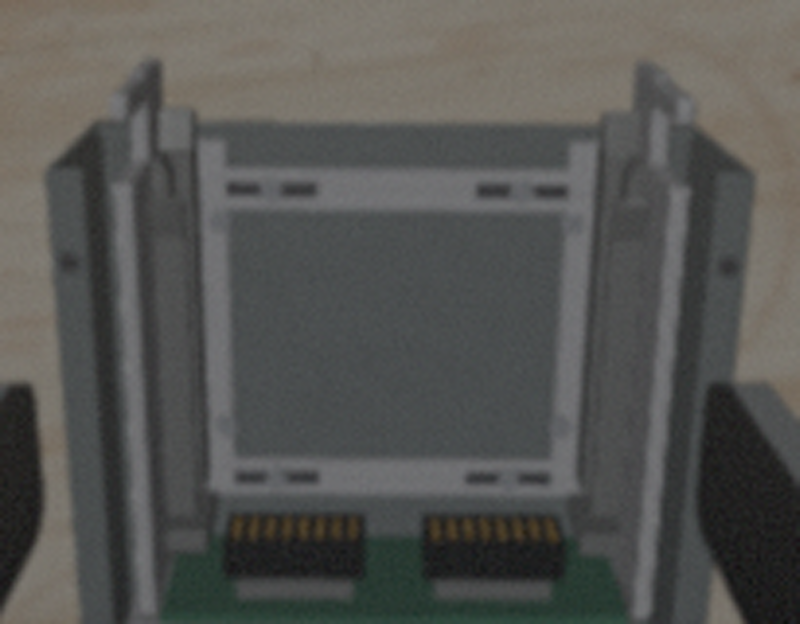

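The symmetric pairs are cheek tops at (122,182)/(680,185), rim corners at (62,172)/(740,175) and contacts at 225–365/425–565. I'll work out the cage offset from these.

```bash
python3 - <<'E'
from fit import *
n='pics/wrist_box2.npz'; C=lambda l:[(225+u/3.9,150+v/3.9) for u,v in l]
# rim: outer front corners, rim outer edges
b=fit(n,[[-4,72,48],[-4,-72,48]],C([(752,175),(47,172)]),[.6,.04,-.1])
b2=np.array([.5972,.0371,-.1165])
for B in (b,b2):
  c,s=np.cos(B[2]),np.sin(B[2])
  for nm,l,r,z in [('outer rim front',(47,172),(752,175),.048),('rim outer far',(78,600),(712,600),.048),('cheek outer top front',(112,182),(691,185),.045),('cheek top far',(145,615),(643,615),.045),('lug inner top',(160,65),(636,65),.045),('lug out',(113,105),(693,105),.045),('cont out',(225,520),(562,520),.025),('cont in',(363,520),(424,520),.025),('groove-inner lower',(195,112),(602,112),.024),('floor rail in',(228,165),(570,165),.003)]:
    o=[]
    for p in (l,r):
        w=pt(n,*C([p])[0],z); d=w[:2]-B[:2]; o.append(np.round([1000*(c*d[0]+s*d[1]),1000*(-s*d[0]+c*d[1])],1))
    print(nm,o,'midy',(o[0][1]+o[1][1])/2)
E
```

```text
[ 0.5982  0.0378 -0.1196]
[[0.9, 0.1], [-0.9, 0.1]]
outer rim front [array([ -4. , -71.3]), array([-4.1, 71.3])] midy 0.0
rim outer far [array([ 97.4, -72.1]), array([96.7, 72.5])] midy 0.20000000000000284
cheek outer top front [array([ -1.1, -59. ]), array([-1., 60.])] midy 0.5
cheek top far [array([103.7, -57.7]), array([103.1,  58. ])] midy 0.14999999999999858
lug inner top [array([-25.4, -47.9]), array([-25.9,  46.9])] midy -0.5
lug out [array([-17.3, -57.8]), array([-17.8,  58.9])] midy 0.5500000000000007
cont out [array([ 91.4, -41.2]), array([91. , 41.8])] midy 0.29999999999999716
cont in [array([91.2, -7.2]), array([91.2,  7.8])] midy 0.2999999999999998
groove-inner lower [array([-11.2, -44.6]), array([-11.6,  45.2])] midy 0.3000000000000007
floor rail in [array([  6.8, -40.4]), array([ 6.4, 42.8])] midy 1.1999999999999993
outer rim front [array([ -3.4, -70.5]), array([-3. , 72.1])] midy 0.7999999999999972
rim outer far [array([ 98.1, -71.6]), array([97.9, 73. ])] midy 0.7000000000000028
cheek outer top front [array([ -0.4, -58.2]), array([ 0.1, 60.8])] midy 1.2999999999999972
cheek top far [array([104.4, -57.3]), array([104.2,  58.4])] midy 0.5500000000000007
lug inner top [array([-24.7, -47. ]), array([-24.8,  47.7])] midy 0.3500000000000014
lug out [array([-16.6, -56.9]), array([-16.7,  59.8])] midy 1.4499999999999993
cont out [array([ 92.1, -40.7]), array([92. , 42.3])] midy 0.7999999999999972
cont in [array([92.1, -6.7]), array([92.1,  8.3])] midy 0.8000000000000003
groove-inner lower [array([-10.4, -43.8]), array([-10.5,  46. ])] midy 1.1000000000000014
floor rail in [array([  7.5, -39.7]), array([ 7.4, 43.6])] midy 1.9499999999999993
```

The cage offset comes out at +0.3 mm, with mouths at about (0.598, 0.038) and yaw −0.12. The contacts sit 91.3 mm in, and the expected figure is 91.5. Next I'll grasp the board.

```bash
python3 - <<'E'
from h import *
from plant import ctrl,effector
yb=.411; g=np.array([.4443-.03*np.cos(yb),.304-.03*np.sin(yb)])
effector.grip(.038,50)
ctrl.movep([.45,.15,.2],ori(.15))
ctrl.movep([*g,.12],ori(yb))
print(ctrl.movel([*g,.0395],vel=.08,until_force=6), ctrl.state()['ee_pos'])
effector.grip(0.0,50); s=ctrl.state(); print(s['finger_gap'],s['wrist_force'].round(2),s['time'])
ctrl.sleep(.1); save('wrist_g')
E
```

```text
False [0.41728362 0.29234351 0.04014107]
0.011374316473160333 [-0.83 -0.59  4.05] 11.4917
```

View pics/wrist_g.png

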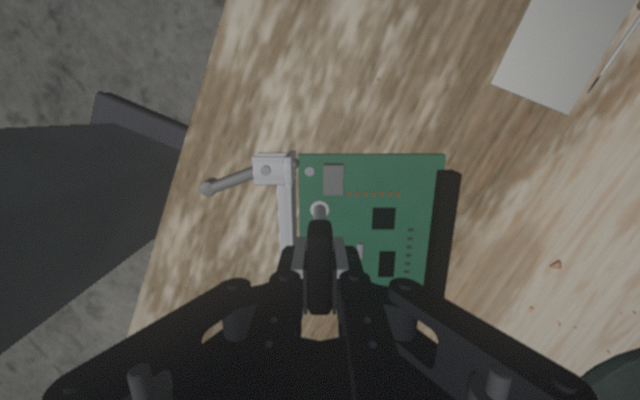

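The grip is held at 11.4 mm. The board's left edge lies along row 153, with its left front corner at about (445,154).

```bash
python3 - <<'E'
from h import *
from plant import ctrl,effector
s=ctrl.state(); R=Rn.from_quat(s['tool_rot']).as_matrix()
for p in [(445,154),(302,153)]:
    w=pt('pics/wrist_g.npz',*p,.005); print(w.round(4),(R.T@(w-s['ee_pos'])).round(4))
p=s['ee_pos']; 
ctrl.movel([p[0],p[1],.115],vel=.1); s=ctrl.state(); print(s['wrist_force'].round(2))
yaw=-.1195
c,sn=np.cos(yaw),np.sin(yaw)
B=lambda x,y,z:[.598+c*x-sn*y,.038+sn*x+c*y,z]
ctrl.movep(B(-.085-.03,0.0003,.115),ori(yaw)); ctrl.movel(B(-.115,.0003,.0595),vel=.1); ctrl.sleep(.15); save('wrist_pre'); save('scene_pre')
s=ctrl.state(); print(s['ee_pos'],s['wrist_force'].round(2),s['ft_torque'].round(2),s['time'])
E
```

```text
[0.4653 0.3678 0.005 ] [ 0.0353  0.0742 -0.05  ]
[0.3874 0.3344 0.005 ] [ 0.0353 -0.0106 -0.0505]
[-0.36 -0.29 -2.94]
[0.4844774  0.05198824 0.0603334 ] [-0.29 -0.17 -3.17] [0.   0.04 0.  ] 14.4917
```

View pics/wrist_pre.png

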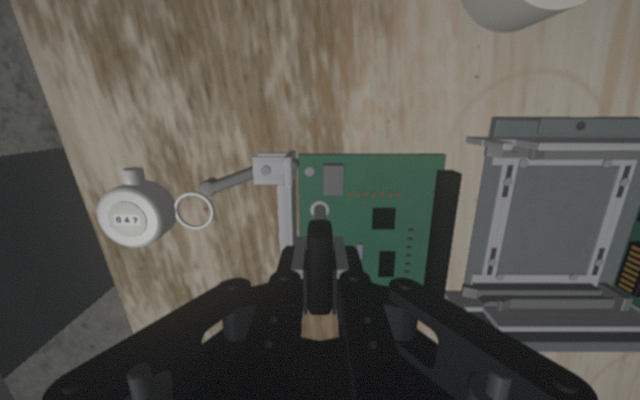

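View pics/scene_pre.png

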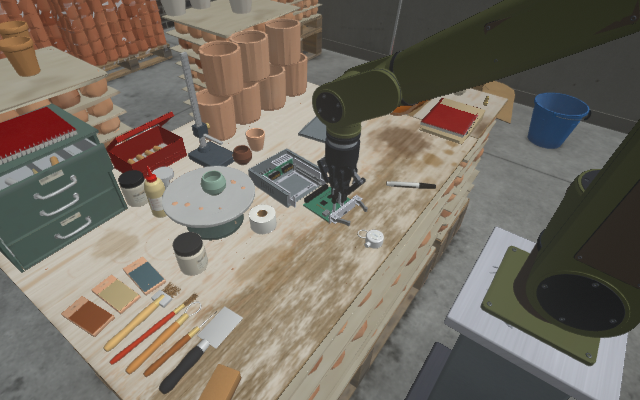

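The board sits centred and square in the jaws, and the picture shows the levers still open. I'll lower it about 1 mm and feel it in.

```bash
cat >> h.py <<'E'
yaw=-.1195
_c,_s=np.cos(yaw),np.sin(yaw)
BX=lambda x,y,z:[.598+_c*x-_s*y,.038+_s*x+_c*y,z]
def inb(p):
    d=np.array(p)[:2]-[.598,.038]; return np.round([1000*(_c*d[0]+_s*d[1]),1000*(-_s*d[0]+_c*d[1]),1000*p[2]],2)
def rep(ctrl):
    s=ctrl.state(); f=s['wrist_force']; print('t',round(s['time'],1),'box mm',inb(s['ee_pos']),'F box',np.round([_c*f[0]+_s*f[1],-_s*f[0]+_c*f[1],f[2]],2),'M',s['ft_torque'].round(3))
E
python3 - <<'E'
from h import *
from plant import ctrl,effector
z=.0583
ctrl.movel(BX(-.115,.0003,z),vel=.05); rep(ctrl)
for x in (-.065,-.05,-.03,0.0):
    r=ctrl.movel(BX(x-.03,.0003,z),vel=.04,until_force=5); print(x,r); rep(ctrl)
    if r: break
save('wrist_in1')
E
```

```text
t 14.7 box mm [-115.02    0.25   58.32] F box [ 0.3  -0.08 -3.71] M [ 0.005  0.017 -0.006]
-0.065 False
t 15.4 box mm [-95.02   0.26  58.16] F box [ 0.72  0.52 -3.2 ] M [-0.039 -0.009  0.039]
-0.05 False
t 15.9 box mm [-79.86   0.27  58.27] F box [-0.63 -0.   -2.91] M [ 0.041 -0.024 -0.014]
-0.03 True
t 16.2 box mm [-73.26   0.15  57.68] F box [ 2.31 -0.61  2.13] M [-0.12  -0.707 -0.001]
```

View pics/wrist_in1.png

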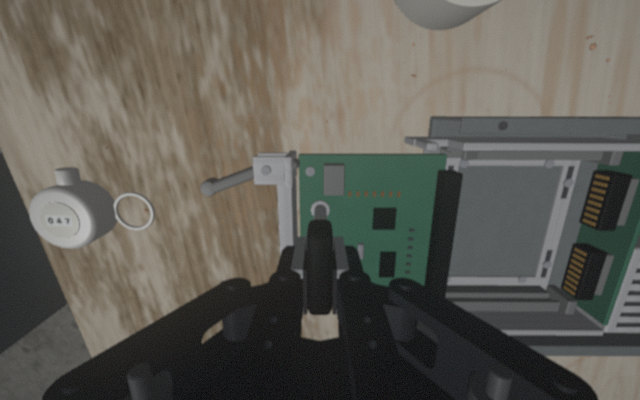

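The push at the mouth is upward (Fz +5 N with a pitch moment), so the board is riding the lower ramp and sits a little low. I'll raise it.

```bash
python3 - <<'E'
from h import *
from plant import ctrl,effector
ctrl.movel(BX(-.080,.0003,.0583),vel=.05); 
z=.0600
ctrl.movel(BX(-.080,.0003,z),vel=.05); rep(ctrl)
for x in (-.04,-.03,-.01,0.01):
    r=ctrl.movel(BX(x-.03,.0003,z),vel=.03,until_force=5); print(x,r); rep(ctrl)
    if r: break
save('wrist_in2')
E
```

```text
t 16.8 box mm [-80.41   0.3   59.72] F box [-0.01  0.11 -3.5 ] M [ 0.014  0.003 -0.048]
-0.04 False
t 17.3 box mm [-69.81   0.28  59.97] F box [ 0.02  0.16 -3.41] M [0.026 0.036 0.074]
-0.03 False
t 17.8 box mm [-59.89   0.29  59.99] F box [-0.55  0.5  -3.03] M [0.016 0.021 0.004]
-0.01 False
t 18.6 box mm [-40.15   0.3   59.85] F box [ 0.07  0.93 -2.78] M [-0.016  0.05  -0.048]
0.01 False
t 19.4 box mm [-20.03   0.29  59.97] F box [ 0.15  0.98 -2.88] M [-0.017 -0.014 -0.015]
```

View pics/wrist_in2.png

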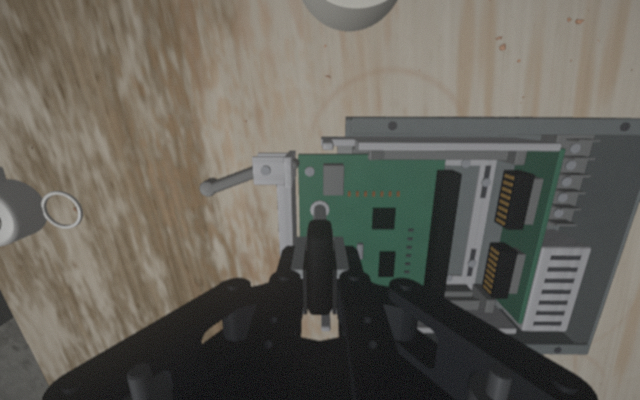

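The board is running freely in both grooves. Now I'll feel for the contacts.

```bash
python3 - <<'E'
from h import *
from plant import ctrl,effector
z=.0600
r=ctrl.movel(BX(.038-.03,.0003,z),vel=.03,until_force=5); print(r); rep(ctrl)
if not r:
  for x in (.040,.041,.042,.0425,.043,.0435):
    r=ctrl.movel(BX(x-.03,.0003,z),vel=.01,until_force=5); ctrl.sleep(.1); print(x,r); rep(ctrl)
    s=ctrl.state()['wrist_force']
    if r or (_c:=np.cos(yaw)*s[0]+np.sin(yaw)*s[1])<-3: break
ctrl.sleep(.2); rep(ctrl)
save('wrist_in3'); save('scene_in3')
E
```

```text
False
t 20.5 box mm [ 7.92  0.28 59.93] F box [ 0.58 -0.41 -4.08] M [ 0.07  -0.069  0.001]
0.04 False
t 21.0 box mm [ 9.93  0.3  59.91] F box [-0.3  -0.39 -4.07] M [ 0.057  0.062 -0.009]
0.041 False
t 21.3 box mm [10.97  0.31 59.93] F box [ 0.14  0.5  -4.59] M [ 0.067  0.062 -0.041]
0.042 False
t 21.7 box mm [11.65  0.32 59.88] F box [-2.3   0.97 -3.47] M [ 0.174  0.373 -0.08 ]
0.0425 False
t 22.0 box mm [12.18  0.35 59.86] F box [-3.43  0.35 -2.85] M [ 0.171  0.576 -0.017]
t 22.2 box mm [12.27  0.32 59.88] F box [-3.9   0.98 -3.65] M [ 0.198  0.67  -0.03 ]
```

View pics/wrist_in3.png

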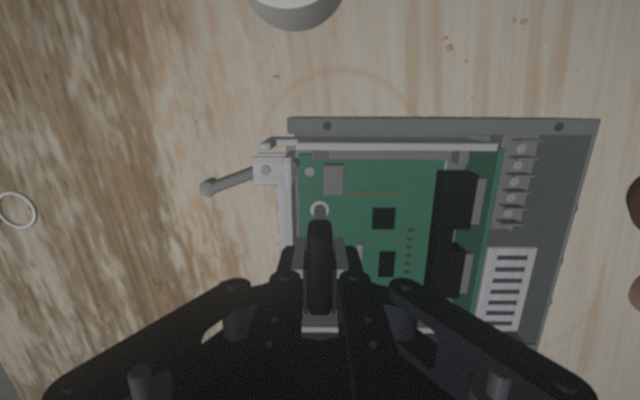

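The push back is about 3.9 N with almost no yaw moment, so both contacts are about 1 mm in, and the left lever is still at roughly 1.25 rad. Step 1 has held for well over 0.1 s. Next I'll release and look at the levers.

```bash
python3 - <<'E'
from h import *
from plant import ctrl,effector
p=ctrl.state()['ee_pos']
print(ctrl.movel([p[0],p[1],.0588],vel=.02,until_force=3)); rep(ctrl)
effector.grip(.036); ctrl.sleep(.1); rep(ctrl)
p=ctrl.state()['ee_pos']
ctrl.movel([p[0],p[1],.125],vel=.1); rep(ctrl)
effector.grip(0.0,60)
ctrl.movep(BX(-.02,-.05,.16),ori(yaw)); ctrl.sleep(.1); save('wrist_rel'); rep(ctrl)
E
```

```text
False
t 22.6 box mm [12.46  0.3  59.01] F box [-3.92  0.05 -1.64] M [ 0.122  0.612 -0.075]
t 23.0 box mm [12.96  0.33 59.33] F box [ 1.2   0.03 -0.06] M [-0.03  -0.017  0.029]
t 23.8 box mm [ 12.48   0.28 124.41] F box [-0.26 -0.32  0.82] M [ 0.054  0.016 -0.018]
t 24.8 box mm [-20.19 -49.57 159.2 ] F box [-0.06  0.34 -0.46] M [ 0.015 -0.002  0.02 ]
```

View pics/wrist_rel.png

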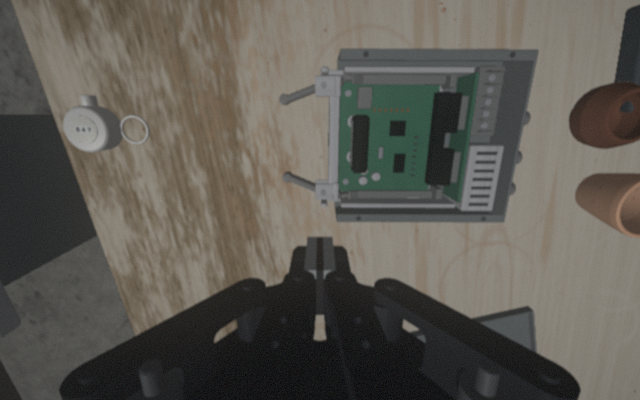

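Both levers stand open: left pivot (323,87) with tip (284,100), right pivot (323,191) with tip (288,176). I'll measure them in the box frame.

```bash
python3 - <<'E'
from h import *
n='pics/wrist_rel.npz'
crop('wrist_rel',270,40,400,215,3.4,'cf')
for nm,u,v,z in [('Lp',323,87,.045),('Lt',284,100,.044),('Rp',323,191,.045),('Rt',288,176,.044),('grip top mid',360,144,.076)]: print(nm,inb(pt(n,u,v,z)),pt(n,u,v)[2].round(3))
E
```

```text
Lp [-17.63  43.56  45.  ] 0.048
Lt [-49.85  33.56  44.  ] 0.044
Rp [-17.26 -44.11  45.  ] 0.048
Rt [-48.51 -30.56  44.  ] 0.044
grip top mid [10.06  0.95 76.  ] 0.077
```

View pics/cf.png

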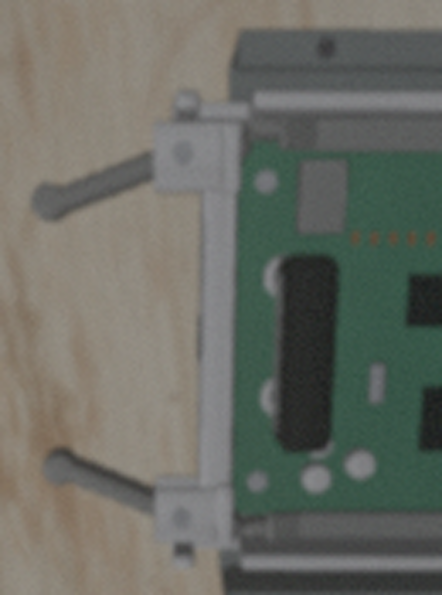

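The pivots are at box (−17.5, ±44), and the levers read about 1.27 and 1.16 rad. I'll close them in alternating stages, with the fingertip side following each arm's arc.

```bash
cat > lev.py <<'E'
from h import *
from plant import ctrl
def pose(side,th,off,bx,r=.027):
    sg=1 if side=='L' else -1
    d=np.array([-np.sin(th),-sg*np.cos(th)]); t=np.array([np.cos(th),-sg*np.sin(th)])
    p=np.array([bx-.058,sg*.045])+r*d-t*(.014+off)
    y=-d; a=np.arctan2(y[1],y[0])
    return p,ori(a+yaw)
Z=.043
def swing(side,ths,bxs,lim=16,start=1.22,vel=.05,first_off=.008):
    p,o=pose(side,start,first_off,bxs[0]); ctrl.movep(BX(*p,.11),o); print('down hit',ctrl.movel(BX(*p,Z),o,vel=.15,until_force=6))
    for th,bx in zip(ths,bxs):
        p,o=pose(side,th,0,bx); h=ctrl.movel(BX(*p,Z),o,vel=vel,until_force=lim); print(side,th,h,end=' '); rep(ctrl)
        if h: break
def away(side,th,bx):
    p,o=pose(side,th,.012,bx); ctrl.movel(BX(*p,Z),o,vel=.08); ctrl.movel(BX(*p,.11),o,vel=.2); rep(ctrl)
E
python3 - <<'E'
from lev import *
for side in 'LR':
  for th in (1.22,0):
    p,o=pose(side,th,0,.041); print(side,th,p,np.round(ctrl.solve_ik(BX(*p,Z),o),2))
ths=[1.22,1.05,.9,.75]; swing('L',ths,[.0405]*4); save('wrist_l1'); save('scene_l1')
away('L',.75,.0405)
E
```

```text
L 1.22 [-0.04716672  0.04886896] [ 0.07  0.14  1.99 -0.    1.01 -0.16]
L 0 [-0.031  0.018] [ 0.01  0.16  1.97 -0.    1.02 -1.44]
R 1.22 [-0.04716672 -0.04886896] [-0.11  0.1   2.03 -0.    1.01  0.36]
R 0 [-0.031 -0.018] [-0.05  0.14  1.98 -0.    1.01  1.64]
down hit False
L 1.22 False t 26.3 box mm [-46.77  48.64  44.1 ] F box [-1.84 -0.06  0.26] M [ 0.016 -0.001 -0.007]
L 1.05 False t 26.6 box mm [-47.67  44.14  43.59] F box [-1.93  1.9   2.2 ] M [0.402 0.255 0.042]
L 0.9 False t 26.9 box mm [-47.42  39.46  43.2 ] F box [-2.36  3.11  2.24] M [ 0.459  0.338 -0.054]
L 0.75 False t 27.2 box mm [-46.28  34.83  42.95] F box [-3.87  1.95  2.43] M [0.367 0.388 0.004]
t 28.1 box mm [-54.54  42.9  110.48] F box [-0.92 -0.85  0.2 ] M [ 0.029 -0.008  0.004]
```

View pics/wrist_l1.png

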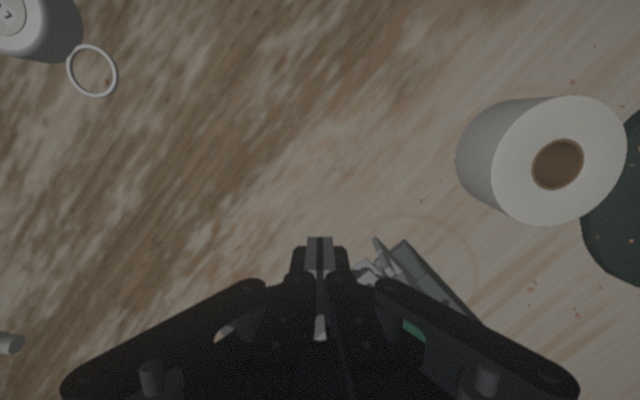

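The left lever is following the fingertip at 3–4 N, and the label roll in the picture is well clear. Now the right lever.

```bash
python3 - <<'E'
from lev import *
swing('R',[1.2,1.05,.9,.75,.6,.45],[.0405,.0405,.0405,.041,.0415,.042]); away('R',.45,.042)
swing('L',[.75,.6,.45,.3],[.041,.0415,.042,.043],start=.78); away('L',.3,.043)
ctrl.movep(BX(-.02,-.06,.16),ori(yaw)); ctrl.sleep(.1); save('wrist_l2'); rep(ctrl)
crop('wrist_l2',270,30,400,215,3.2,'cg')
E
```

```text
down hit False
R 1.2 False t 29.9 box mm [-46.83 -48.04  44.18] F box [ 0.35  0.08 -0.12] M [0.02  0.003 0.001]
R 1.05 False t 30.2 box mm [-47.6  -44.09  43.59] F box [-1.01 -2.17  2.1 ] M [-0.318  0.259 -0.029]
R 0.9 False t 30.5 box mm [-47.39 -39.48  43.2 ] F box [-1.79 -2.31  3.02] M [-0.339  0.437  0.006]
R 0.75 False t 30.8 box mm [-46.   -34.8   42.85] F box [-2.97 -1.41  2.86] M [-0.233  0.561 -0.009]
R 0.6 False t 31.1 box mm [-43.81 -30.49  42.6 ] F box [-3.45 -1.41  2.06] M [-0.015  0.627  0.039]
R 0.45 False t 31.4 box mm [-40.75 -26.69  42.61] F box [-3.82 -0.63  0.43] M [0.02  0.599 0.052]
t 32.2 box mm [-50.46 -31.91 110.7 ] F box [ 0.37  0.91 -0.64] M [0.    0.033 0.027]
down hit False
L 0.75 False t 34.7 box mm [-45.14  34.93  44.08] F box [-1.45  0.54  1.9 ] M [ 0.201  0.359 -0.011]
L 0.6 False t 35.0 box mm [-43.28  30.89  43.56] F box [-3.15  0.95  2.94] M [ 0.236  0.523 -0.027]
L 0.45 False t 35.3 box mm [-40.44  26.91  43.15] F box [-4.03  0.91  3.66] M [ 0.177  0.623 -0.02 ]
L 0.3 False t 35.6 box mm [-36.7   23.38  42.91] F box [-4.93 -0.17  3.12] M [0.203 0.733 0.003]
t 36.4 box mm [-47.26  26.87 110.59] F box [-0.92  0.41 -0.54] M [0.024 0.032 0.029]
t 37.6 box mm [-20.48 -59.63 159.14] F box [-0.   -0.54 -0.  ] M [-0.011 -0.02   0.075]
```

View pics/cg.png

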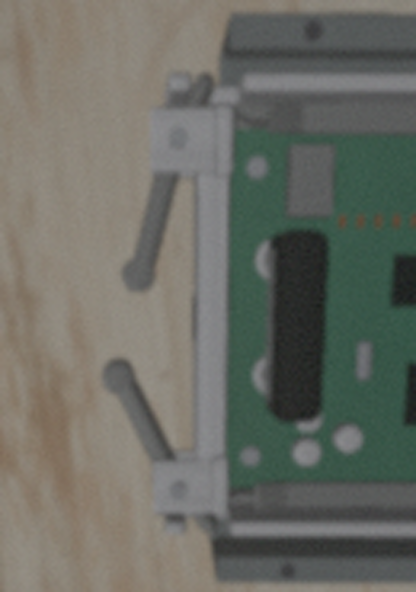

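The left arm is at about 0.3 rad, the right at about 0.45, and both claws are hooked behind their lugs. I'll finish the swing now.

```bash
python3 - <<'E'
from lev import *
swing('R',[.4,.28,.15],[.042,.043,.0438],start=.48,lim=15); away('R',.15,.0438)
swing('L',[.3,.15,.05,0,-.04,-.08],[.043,.044,.0448,.045,.045,.045],start=.33,lim=12); away('L',0,.044)
swing('R',[.15,.05,0,-.04,-.08],[.044,.0448,.045,.045,.045],start=.18,lim=12); away('R',0,.044)
ctrl.movep(BX(-.02,-.06,.16),ori(yaw)); ctrl.sleep(.1); save('wrist_l3'); rep(ctrl)
crop('wrist_l3',270,30,400,215,3.2,'ch')
E
```

```text
down hit False
R 0.4 False t 39.6 box mm [-38.97 -25.48  44.09] F box [-2.12  0.28  1.83] M [ 0.025  0.328 -0.029]
R 0.28 False t 39.9 box mm [-36.09 -22.98  43.5 ] F box [-4.42 -0.33  3.1 ] M [-0.044  0.727 -0.017]
R 0.15 False t 40.1 box mm [-32.41 -20.54  43.14] F box [-4.86 -0.6   2.82] M [-0.078  0.791  0.017]
t 40.9 box mm [-43.31 -22.17 110.56] F box [ 0.77 -0.98 -1.17] M [ 0.011 -0.01   0.013]
down hit False
L 0.3 False t 44.0 box mm [-35.48  23.42  44.11] F box [ 0.01 -0.29  0.59] M [-0.007  0.098  0.059]
L 0.15 False t 44.3 box mm [-32.2   20.78  43.56] F box [-4.93  1.11  3.25] M [0.348 0.667 0.005]
L 0.05 False t 44.6 box mm [-29.08  19.13  43.21] F box [-5.04  2.22  3.13] M [0.441 0.67  0.023]
L 0 False t 44.8 box mm [-27.76  18.4   43.09] F box [-5.2   1.67  3.05] M [0.407 0.772 0.002]
L -0.04 False t 45.1 box mm [-27.35  17.88  42.98] F box [-6.74  2.52  4.78] M [ 0.471  1.172 -0.034]
L -0.08 False t 45.3 box mm [-27.17  17.42  42.84] F box [-10.01   2.09   7.28] M [ 0.572  1.649 -0.034]
t 46.2 box mm [-39.19  17.93 110.64] F box [-0.03  0.43 -0.63] M [-0.017  0.004  0.072]
down hit False
R 0.15 False t 49.5 box mm [-30.95 -20.3   44.05] F box [-1.09  0.76 -0.13] M [ 0.009  0.033 -0.004]
R 0.05 False t 49.8 box mm [-28.82 -18.83  43.37] F box [-4.61 -0.62  3.17] M [-0.091  0.661  0.025]
R 0 False t 50.0 box mm [-27.73 -18.18  43.18] F box [-5.46 -2.6   4.27] M [-0.114  0.886 -0.017]
R -0.04 False t 50.3 box mm [-27.5  -17.67  42.98] F box [-8.19 -1.4   6.19] M [-0.103  1.288  0.002]
R -0.08 False t 50.5 box mm [-27.3  -17.23  42.84] F box [-10.89  -1.44   8.93] M [-0.067  1.82  -0.016]
t 51.4 box mm [-39.23 -17.96 110.61] F box [-1.21 -0.31 -0.16] M [0.024 0.041 0.008]
t 53.0 box mm [-20.21 -59.93 159.57] F box [-0.15 -0.69 -0.7 ] M [-0.006  0.013 -0.001]
```

View pics/ch.png

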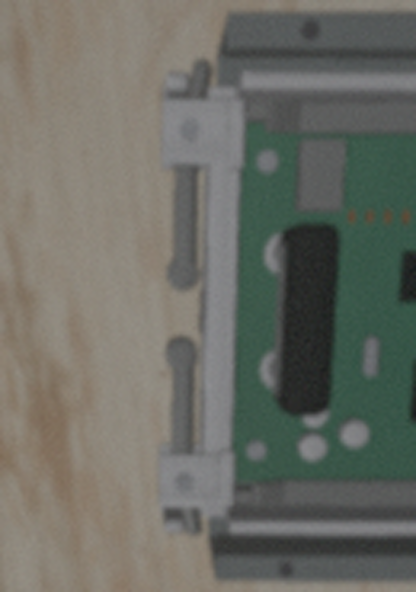

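Both arms lie along the panel, and force rose stiffly at the end of each stroke, from 5 to 10 N within 0.3 mm, which points to the stop. I'll take one closer picture to check the angles and the seating depth.

```bash
python3 - <<'E'
from lev import *
ctrl.movel(BX(-.02,-.085,.095),ori(yaw),vel=.1); ctrl.sleep(.1); save('wrist_l4'); rep(ctrl)
crop('wrist_l4',255,0,455,235,2.5,'ci')
E
```

```text
t 54.0 box mm [-19.3  -84.87  96.01] F box [ 0.59 -0.44 -0.  ] M [ 0.011  0.005 -0.004]
```

View pics/ci.png

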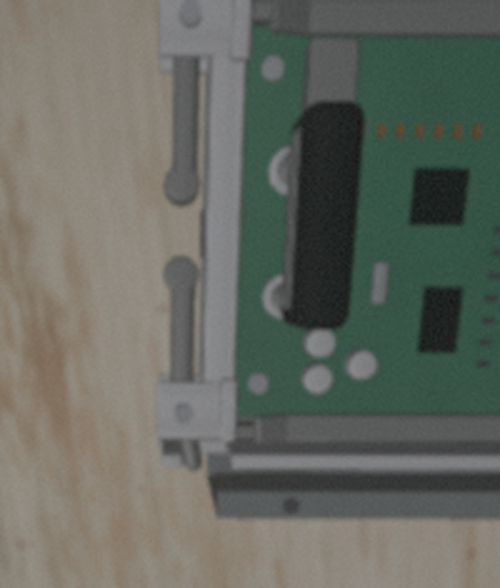

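```bash
python3 - <<'E'
from h import *
C=lambda u,v:(255+u/2.5,v/2.5)
n='pics/wrist_l4.npz'
for nm,u,v,z in [('Lp',190,14,.048),('Rp',183,411,.048),('Ltip',180,187,.044),('Rtip',180,273,.044),('Larm edges top',173,60,.044),('',196,60,.044),('Larm low',169,165,.044),('',191,165,.044),('Rarm edges top',170,292,.044),('',192,292,.044),('Rarm low',172,375,.044),('',195,375,.044),('panel rear top',247,60,.045),('panel rear low',236,350,.045),('grip top corner',300,325,.076)]:
    print(nm,inb(pt(n,*C(u,v),z)))
E
```

```text
Lp [-13.19  45.28  48.  ]
Rp [-13.88 -43.52  48.  ]
Ltip [-15.    10.26  44.  ]
Rtip [-14.84  -9.55  44.  ]
Larm edges top [-16.84  37.31  44.  ]
 [-11.54  37.32  44.  ]
Larm low [-17.68  15.13  44.  ]
 [-12.41  15.13  44.  ]
Rarm edges top [-17.31 -14.1   44.  ]
 [-11.78 -14.1   44.  ]
Rarm low [-16.7 -34.8  44. ]
 [-10.73 -34.8   44.  ]
panel rear top [ 0.11 37.07 45.  ]
panel rear low [ -0.39 -28.32  45.  ]
grip top corner [  9.7  -20.36  76.  ]
```

The arms measure roughly 0.03 to 0.05 rad from the panel, and the pivots are at x ≈ −13.5 mm against −13 when home. There is time for one gentle press on both arms together, with a finger on each.

```bash
python3 - <<'E'
from lev import *
from plant import effector
o=ori(yaw+np.pi/2)
q=ctrl.state()['ee_pos']; ctrl.movel([q[0],q[1],.125],vel=.2)
ctrl.movep(BX(-.045,0.0003,.12),o); effector.grip(.036); 
print(ctrl.movel(BX(-.042,.0003,.0415),o,vel=.12,until_force=8)); rep(ctrl)
for x in (-.030,-.0275,-.0265,-.0255):
    h=ctrl.movel(BX(x,.0003,.0415),o,vel=.03,until_force=18); print(x,h); rep(ctrl)
    if h or ctrl.state()['wrist_force'][0]<-17: break
ctrl.movel(BX(-.045,.0003,.0415),o,vel=.1); ctrl.movel(BX(-.05,.0003,.13),o,vel=.2)
ctrl.movep(BX(-.02,-.07,.15),ori(yaw)); save('wrist_l5'); rep(ctrl)
crop('wrist_l5',270,0,400,215,2.7,'cj')
E
```

```text
False
t 56.8 box mm [-41.41   0.37  42.11] F box [0.32 0.39 0.35] M [-0.007  0.022 -0.008]
-0.03 False
t 57.3 box mm [-29.88   0.27  41.52] F box [-0.15 -0.39  0.82] M [ 0.055 -0.019  0.027]
-0.0275 False
t 57.6 box mm [-27.79   0.16  41.24] F box [-1.05 -0.31 -0.09] M [-0.066  0.144 -0.056]
-0.0265 False
t 57.8 box mm [-27.59   0.16  41.11] F box [-5.12  0.34  2.17] M [-0.169  0.885 -0.084]
-0.0255 False
t 58.1 box mm [-27.43   0.16  41.02] F box [-8.38 -0.88  4.13] M [-0.163  1.304 -0.195]
t 60.4 box mm [-20.46 -69.82 149.13] F box [-0.46  0.73 -0.5 ] M [ 0.024 -0.008  0.009]
```

View pics/cj.png

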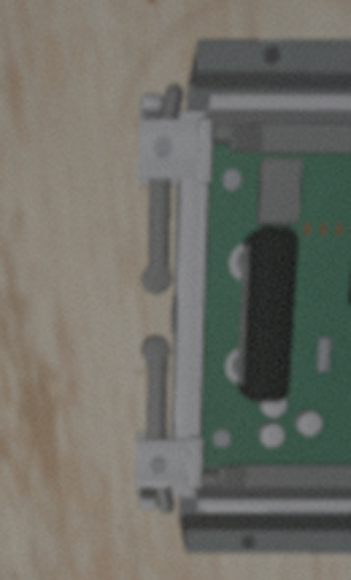

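Contact came at the same place as before (−27.5 mm) and the arms did not move further, so both levers are at their stop. The arm is clear, so I'm handing in.

```bash
python3 - <<'E'
from plant import ctrl
ctrl.finish_job(); print(ctrl.state()['time'])
E
```

```text
the job is handed in; nothing more can be done
the job is handed in; nothing more can be done
```

The board is in and both levers are closed; I handed the job in at about 60.5 s on the robot's clock. No verdict is reported, so the checks below are my own measurements.

**What I did**
- **Insertion:** I gripped the board by its pull grip and fed it into the guides. It rode the lower ramp at the mouth once, so I backed off and raised it about 1.7 mm. After that it slid freely until both sprung contacts pushed back, about 4 N in total with almost no twist and the levers still open.
- **Levers:** I let go and swung the levers in by turns, 3–6 N on the way and up to about 14 N at the stop. A last light press on both arms together moved them no further.

**Last checks**
- **Levers:** both arms lie along the panel. From the close picture I measured about 0.03 rad (left) and 0.05 rad (right), give or take 0.02, against a limit of 0.1.
- **Board depth:** the lever pivots measured −13.2 mm (left) and −13.9 mm (right) against −13 mm when home. That puts the board within about 1 mm of home.
- **Direction:** the board is about 0.01 rad off the box's direction, against a limit of 0.04.

**Less certain**
- **Right side:** its pivot reads about 0.7 mm shallower than the left, which is within the camera calibration error. I couldn't measure the contact travel directly.
- **Bystanders:** I didn't measure them again at the end. No unexpected contact forces showed during the moves.

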